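Tip the cassava into the food keeper and snap it shut

ROBOT

A 6-joint arm with a two-finger parallel gripper is mounted at the origin on the work surface. World frame = base frame: x ahead of the robot, y to its left, z up, the work surface at z = 0. Lengths are in m, angles in rad, forces in N, time in s.
With the tool pointing down it reaches from about 0.2 to 0.875 m from the base axis. Payload 3.4 kg.
Tool frame: the origin (TCP) lies midway between the tips of the shut fingers; the grasp point (between the pads) lies 19 mm behind it; z points along the fingers, y is the line along which they close (so a half turn about z gives the same grasp; the last joint's range is limited). The gripper opens to 94 mm and grips with 3 to 60 N. Pads are 16 mm wide; open, the fingers measure 119 mm over their backs; the gripper's body (75 mm by 177 mm) begins 78 mm behind the grasp point.
Start: joints at [1.055, 0.276, 1.505, -0, 1.361, -0.121], TCP at [0.221, 0.531, 0.205] pointing down, gripper open.
Joint ranges: [-2.89, 2.89], [-0.75, 2.08], [0.22, 2.7], [-1.18, 4.32], [0.11, 2.71], [-2.7, 2.7]. Speed limits (rad/s): [2.57, 2.57, 3.14, 3.14, 3.14, 3.14].

INTERFACE

Orientations are given as a unit quaternion [x, y, z, w].
In Python, from workcell import arm, cams, order gives the robot as it stands. The module is installed in compiled form; this text tells all that it offers.
- The arm moves only by the tool apply_moves, never from a script. Its argument "plan" is a list of rows, each a list of 2 entries, a list of its own where there are three numbers: the shift along the tool's x, y, z in mm, then the turn, a rotation vector about the tool's x, y, z in rad. A call has 1 to 10 rows; each row shifts and turns the commanded pose from where the row before left it, along the tool's axes as they then stand; what a row does not reach is not made up. A row lasts 1/10 s, in which the tool goes at most 50 mm and 8.59 degrees, less where a joint would pass 70% of its speed; a pose out of reach is approached as far as the arm can. A call is refused whole if a number of a shift passes 50 or a number of a turn 0.15, either way. A call with a gripper value outside its range is refused whole. "grip" is the gripper's target within -1 to 1 (fully open at 1, half-way at 0, shut at -1), set as the call begins (left out, the last holds). The fingers move at their own pace and stop on an object; "grip_force" is the grip in N (left out, the last holds). Time passes only in rows, so rows that do not move let the fingers close. It gives the time, the measured TCP pose, the force, the opening and the grip force at its end, in the units of the state.
- arm.state(): the state, without advancing time (a new reading comes with each control period).
- cams.snapshot(name): name is "side" or "top"; returns the picture (420x560x3 uint8, red, green, blue); there is no depth.
- cams.get_calibration(name): a dict with "camera_matrix" (3x3 intrinsics, pixels), "R" (3x3) and "t" (3): a world point X has camera coordinates R X + t. Camera axes: x right, y down, z forward; pixel columns grow to the right and rows downward; lengths in m; the calibration is good to about 2 mm. A picture is of the moment at which its call begins. get_calibration takes no time and is no camera call.
- order.job_done(): hands the job in; it is judged then, once.
The state is a dict: "clock": time; "joints": joint angles; "dq": joint speeds; "joint_efforts": joint torques, N m; "position": TCP position; "tool_rot": TCP orientation; "wrist_force": force on the tool from outside, world axes, zero at the start; "moment": the same for the moment, N m; "grip_width": finger opening in m; "grasp_force": force on a finger pad.
Only numpy, scipy, OpenCV 4.12 (cv2) and the standard library are available. Lean on these libraries where they do the work, as an engineer would, in place of code of your own. Each camera call takes 0.05 s, during which the arm holds its last target. There are 200 camera calls.

TASK

Lift the loaded tray by its handle, carry it level to the open food keeper and tip it so that all three cassava chunks slide off into the box; do not touch the chunks with the fingers. Then set the empty tray back down flat on the counter and let it go, and after that push the keeper's lid down past its roller catch until it snaps fully shut. Leave the chopstick cup, the sauce bottle, the pickle jar and the soy dish standing where they are.

Things in the scene. Friction and masses are not known exactly. Their poses are not given: they have to be found in the camera images.
- tray: Serving tray of aluminium sheet, 140 mm long (x) by 140 mm wide (y), loose, about 240 g. Origin: centre of its underside; floor 4 mm thick. Rims 3 mm thick, reaching 24 mm above the underside, stand along both sides and along the -x end; the +x end is an open lip over which things slide off. A dark wooden handle stands up from the middle of the -x end. The cassava slides when the floor slopes some 18 to 25 degrees; the tray starts level.
- tray_grip (a point): Point on the middle of the tray's handle, 99 mm behind the tray's origin (-x) and 57 mm above the underside. The handle is a flat wooden bar 16 mm thick across the tray (y), 26 mm wide and about 70 mm of it clear above the rim; it leans back, away from the tray, 35 degrees from vertical and ends 30 mm beyond this point. It can be pinched across its 16 mm thickness at any lean. Axes as the tray's.
- tray_lip (a point): Middle of the open lip: on the floor's upper face at the +x end, 70 mm from the tray's origin. Axes as the tray's.
- cassava0: One of three loose chunks of cassava, cream-coloured, 62 x 34 x 30 mm (x, y, z), about 60 g, lying on the tray, their length roughly along the tray's x. Origin: centre of the underside.
- cassava1: One of three loose chunks of cassava, cream-coloured, 62 x 34 x 30 mm (x, y, z), about 60 g, lying on the tray, their length roughly along the tray's x. Origin: centre of the underside.
- cassava2: One of three loose chunks of cassava, cream-coloured, 62 x 34 x 30 mm (x, y, z), about 60 g, lying on the tray, their length roughly along the tray's x. Origin: centre of the underside.
- keeper: Food keeper: open white enamelled box with a blue band, fixed to the counter. Outside 190 mm (x) by 200 mm (y) by 100 mm high, walls and floor 6 mm. Origin: centre of the underside; +x points away from the robot's side, towards the lid's hinge. The lid stands open over the far (+x) rim, the near (-x) rim is free. On the inside of the near wall, in the middle, a white sprung roller and, when the lid is shut, the lid's nose take 20 mm of room close under the rim.
- lid (a joint): Angle of the blue lid in rad: 0 = fully shut on the box, 1.57 = standing upright; it starts at 1.58 to 1.75 and can open to 1.85. The stiff hinge (about 0.3 Nm) leaves it wherever it is let go. At about 0.07 its nose meets the sprung roller catch: some 7 N, pressed down at the free edge (more nearer the hinge), takes it past the roller and it snaps to 0 and stays.
- lid_hinge (a point): Middle of the lid's hinge line on the box: 95 mm beyond the box's origin (+x), 102 mm up. The hinge line runs along the box's y.
- lid_edge (a point): Middle of the lid's free edge, on its outer (upper) face; 190 mm from the hinge line. The lid is a flat panel 190 x 200 mm, 8 mm thick, whose underside passes through the hinge line; at angle a its free edge points from the hinge towards the box's -x turned up by a.
- chopstick_cup: Bystander: bamboo cup, 74 mm across, 115 mm high, holding chopsticks that reach 222 mm high, all within 37 mm of its axis. Origin: centre of the underside.
- sauce_bottle: Bystander: amber sauce bottle, 64 mm across, 210 mm high. Origin: centre of the underside.
- pickle_jar: Bystander: green glass jar, 80 mm across, 135 mm high. Origin: centre of the underside.
- soy_dish: Bystander: blue soy dish, 84 mm across, 24 mm high. Origin: centre of the underside.
Things that resemble listed ones, but are neither listed nor needed, are in the scene too. What is shaped like the tray but turquoise is not meant.

How it is judged:
On the way, in this order (a step that is already met when the one before it is completed fails the run):
1. the tray is carried to the keeper, raised and level, with all three chunks on it (height (world z) of tray above 0.08 m and horizontal distance between tray and keeper below 0.25 m and angle between tray's own z axis and vertical below 0.25 rad and distance between tray and cassava0 below 0.1 m and distance between tray and cassava1 below 0.1 m and distance between tray and cassava2 below 0.1 m).
2. all three chunks lie in the keeper, slid off the raised, tipped tray (x of cassava0 in the frame of keeper between -0.088 and 0.088 m and y of cassava0 in the frame of keeper between -0.093 and 0.093 m and z of each of cassava0, cassava1, cassava2 in the frame of keeper below 0.09 m and x of cassava1 in the frame of keeper between -0.088 and 0.088 m and y of cassava1 in the frame of keeper between -0.093 and 0.093 m and x of cassava2 in the frame of keeper between -0.088 and 0.088 m and y of cassava2 in the frame of keeper between -0.093 and 0.093 m and height (world z) of tray above 0.06 m and angle between tray's own z axis and vertical above 0.2 rad).
3. the empty tray lies flat on the counter, let go (height (world z) of tray below 0.012 m and angle between tray's own z axis and vertical below 0.08 rad and contact force between the fingers and tray below 0.1 N), for 0.2 s.
4. the lid is pushed past its catch and shut (value of joint lid below 0.02 rad), for 0.2 s.
At the end, for the whole second after the job is handed in: All three chunks lie at rest inside the keeper (within its walls, below the rim), the tray lies flat on the counter (underside within 12 mm of it, tilt under 0.08 rad), released and at rest, and the lid is snapped shut (angle under 0.02 rad) (all of step 3 and x of cassava0 in the frame of keeper between -0.088 and 0.088 m and y of cassava0 in the frame of keeper between -0.093 and 0.093 m and z of each of cassava0, cassava1, cassava2 in the frame of keeper below 0.09 m and x of cassava1 in the frame of keeper between -0.088 and 0.088 m and y of cassava1 in the frame of keeper between -0.093 and 0.093 m and x of cassava2 in the frame of keeper between -0.088 and 0.088 m and y of cassava2 in the frame of keeper between -0.093 and 0.093 m and value of joint lid below 0.02 rad and linear speed of tray below 0.02 m/s and linear speed of each of cassava0, cassava1, cassava2 below 0.03 m/s); the robot touches nothing.
It fails at once if a cassava chunk is touched by the fingers (contact force between the fingers and cassava0 above 1 N or contact force between the fingers and cassava1 above 1 N or contact force between the fingers and cassava2 above 1 N).
It fails at once if the chopstick cup, sauce bottle, pickle jar or soy dish is shifted by more than 30 mm or knocked over (distance of any of chopstick_cup, sauce_bottle, pickle_jar, soy_dish from where it was at the start of the episode above 0.03 m or angle between any of chopstick_cup, sauce_bottle, pickle_jar, soy_dish's own z axis and vertical above 0.4 rad).
It also fails if it takes over 72 s, if anything falls off the work surface, if the arm or the gripper's body presses on something with over 40 N, if the wrist force passes 120 N, or if a joint passes its speed limit or range.

## Working session

There is one attempt and no reset: what is moved stays moved. The work goes in short steps, Python scripts to look and compute and a tool call to move; the robot and the scene stay as the last step left them, time stands still between calls to the robot, and variables do not carry over. Pictures are saved under pics/ and viewed, at most 14 in all, crops included, and the job is handed in when it is done.

Besides the shell and the picture viewer there is one more tool, called after "Request:" as name(argument=value, ...), one argument or row to a line, values as JSON. apply_moves: Moves the arm, as the interface text tells. Its arguments: {"type":"object","properties":{"plan":{"type":"array"},"grip":{"type":"number"},"grip_force":{"type":"number"}},"required":["plan"]}

```bash
mkdir -p pics
python3 - <<'E'
from workcell import arm,cams,order
import cv2,numpy as np
np.set_printoptions(precision=4,suppress=True)
for n in("side","top"):
    im=cams.snapshot(n);cv2.imwrite(f"pics/{n}0.png",im[:,:,::-1]);c=cams.get_calibration(n)
    print(n,c["camera_matrix"],c["R"],c["t"], -np.array(c["R"]).T@c["t"])
print(arm.state())
E
```

```text
side [[401.9245   0.     279.0211]
 [  0.     401.9245 204.6154]
 [  0.       0.       1.    ]] [[ 0.2461 -0.9692 -0.0113]
 [-0.6136 -0.1468 -0.7758]
 [ 0.7503  0.1978 -0.6309]] [-0.1089  0.3908  0.6794] [-0.2431 -0.1826  0.7306]
top [[524.9112   0.     277.1897]
 [  0.     524.9112 214.773 ]
 [  0.       0.       1.    ]] [[ 0.0117 -0.9998 -0.0162]
 [-0.9869 -0.0089 -0.1613]
 [ 0.1612  0.0178 -0.9868]] [0.0237 0.5399 1.203 ] [0.3387 0.007  1.2746]
{'clock': 0.1, 'joints': array([ 1.055 ,  0.2765,  1.506 , -0.    ,  1.3607, -0.121 ]), 'dq': array([-0.0006, -0.0017, -0.0012, -0.0007, -0.0015,  0.0001]), 'joint_efforts': array([  0.0008, -40.5458, -23.7779,   0.0703,   0.0298,  -0.0001]), 'position': array([0.2209, 0.5303, 0.2047]), 'tool_rot': array([ 0.1961,  0.9806, -0.0007, -0.0002]), 'wrist_force': array([ 0.1212, -0.0056, -0.1618]), 'moment': array([-0.0072, -0.0172, -0.0366]), 'grasp_force': 0.0, 'grip_width': 0.09377920030276995}
```

View pics/top0.png

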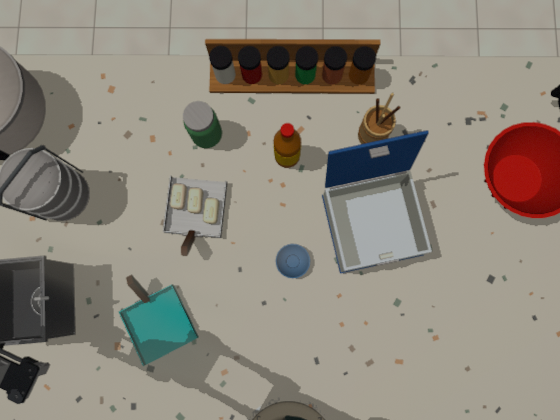

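View pics/side0.png

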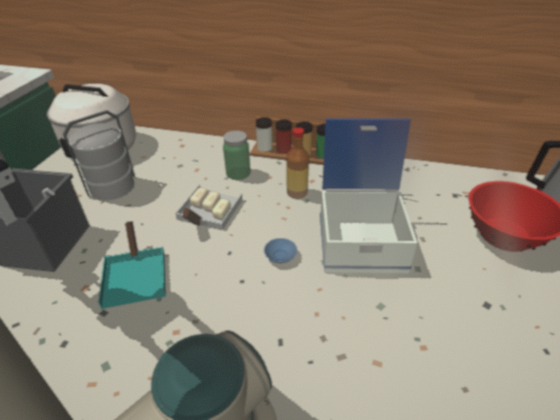

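Top view: the steel tray is at (196,207), its handle at (188,243), and three chunks at (177,196), (195,200) and (211,211). The turquoise tray at (160,325) is the decoy. The keeper is at (377,222) with its lid at (375,160), the cup at (378,122), the bottle at (287,147), the jar at (203,127) and the dish at (293,261). The only tray lookalikes are the steel one (196,207) and the turquoise one (160,325), so I choose steel. Next, a close crop to check that.

Run:
```python
import cv2,numpy as np
a=cv2.imread("pics/top0.png")
t=cv2.resize(a[165:265,150:240],None,fx=4.4,fy=5.9*0+4.4,interpolation=cv2.INTER_CUBIC) 
k=cv2.resize(a[120:280,315:440],None,fx=3,fy=3,interpolation=cv2.INTER_CUBIC)
o=np.zeros((480,800,3),np.uint8);o[:t.shape[0],:t.shape[1]]=t;o[:480,405:405+375]=k
cv2.imwrite("pics/crop.png",o);print(t.shape,k.shape)
```

```text
(440, 396, 3) (480, 375, 3)
```

View pics/crop.png

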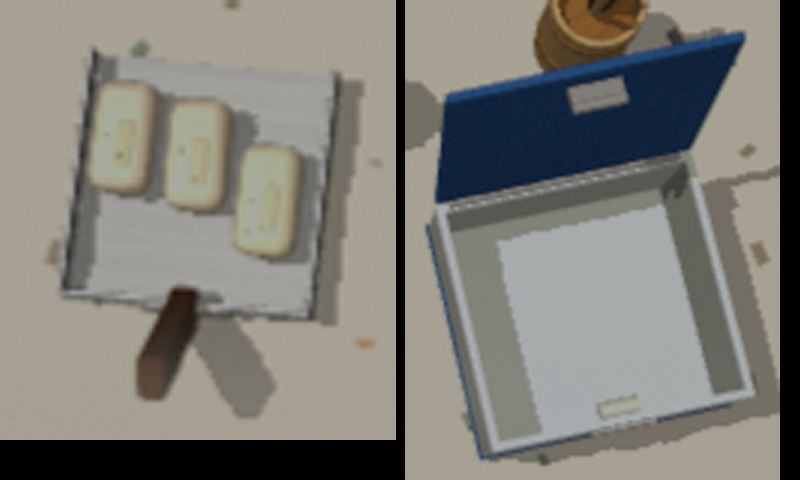

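The crop confirms the steel tray with three cream chunks: rim corners at (62,293), (315,318), (95,50) and (338,72), handle end at (150,375). The keeper's rim corners are at (483,455), (753,395), (435,207) and (692,152).

```bash
cat > h.py <<'E'
from workcell import arm,cams,order
import cv2,numpy as np
from scipy.spatial.transform import Rotation as Ro
np.set_printoptions(precision=4,suppress=True)
def ray(n,uv,z):
    c=cams.get_calibration(n);K,R,t=[np.array(c[k],float) for k in("camera_matrix","R","t")]
    o=-R.T@t;d=R.T@np.linalg.solve(K,[*uv,1]);return o+d*(z-o[2])/d[2]
def proj(n,X):
    c=cams.get_calibration(n);K,R,t=[np.array(c[k],float) for k in("camera_matrix","R","t")]
    p=K@(R@np.array(X)+t);return p[:2]/p[2]
E
python3 - <<'E'
from h import *
T=lambda u,v:(u/4.4+150-.4,v/4.4+165-.4); Kp=lambda u,v:((u-405)/3+315-.3,v/3+120-.3)
tr=[ray("top",T(*p),.024)[:2] for p in[(62,293),(315,318),(95,50),(338,72)]]
print(np.array(tr));nl,nr,fl,fr=tr
for a,b in((nl,nr),(fl,fr),(nl,fl),(nr,fr)):print(np.linalg.norm(b-a))
for a,b in((nl,fl),(nr,fr)):d=b-a;print("yaw",np.arctan2(d[1],d[0]))
for a,b in((nl,nr),(fl,fr)):d=b-a;print("yaw",np.arctan2(d[0],-d[1]))
print("c",sum(tr)/4)
print("handle end",ray("top",T(150,375),.08))
kr=[ray("top",Kp(*p),.1)[:2] for p in[(483,455),(753,395),(435,207),(692,152)]]
print(np.array(kr));nl,nr,fl,fr=kr
for a,b in((nl,nr),(fl,fr),(nl,fl),(nr,fr)):print(np.linalg.norm(b-a))
for a,b in((nl,fl),(nr,fr)):d=b-a;print("yaw",np.arctan2(d[1],d[0]))
for a,b in((nl,nr),(fl,fr)):d=b-a;print("yaw",np.arctan2(d[0],-d[1]))
print("c",sum(kr)/4)
for n,p,z in(("bottle",(288,130),.21),("jar",(199,110),.135),("dish",(293,260),.024),("cup",(378,122),.115)):print(n,ray("top",p,z))
E
```

```text
[[0.5004 0.3028]
 [0.4879 0.1635]
 [0.637  0.2907]
 [0.6255 0.1547]]
0.13981756884650678
0.1364857355871219
0.1371824612229482
0.13788682995316998
yaw -0.0882079222445533
yaw -0.06403435567503925
yaw -0.08902837543508721
yaw -0.08418280892016149
c [0.5627 0.228 ]
handle end [0.4506 0.2416 0.08  ]
[[ 0.4043 -0.1145]
 [ 0.4509 -0.3153]
 [ 0.5918 -0.0795]
 [ 0.6363 -0.2755]]
0.20615185062858857
0.2010036700898991
0.19077935226250062
0.18964837284502986
yaw 0.18443839917279709
yaw 0.21134981672391606
yaw 0.22805983636604757
yaw 0.22320431129199098
c [ 0.5208 -0.1962]
bottle [0.694  0.0056 0.21  ]
jar [0.7652 0.2088 0.135 ]
dish [ 0.4342 -0.0093  0.024 ]
cup [ 0.7462 -0.2012  0.115 ]
```

```bash
cat >> h.py <<'E'
GP=19e-3
def pose(yaw,lean,grasp):           # tool z leans forward (along yaw) by lean; y along tray y
    s,c=np.sin(lean),np.cos(lean)
    R=Ro.from_euler('z',yaw).as_matrix()@np.array([[-c,0,s],[0,1,0],[-s,0,-c]])
    return R,np.array(grasp)+R[:,2]*GP
def rows(R1,p1,n,R0=None,p0=None):  # one row, to repeat n times
    if R0 is None:
        s=arm.state();R0=Ro.from_quat(s["tool_rot"]).as_matrix();p0=s["position"]
    w=Ro.from_matrix(R0.T@R1).as_rotvec()/n;S=Ro.from_rotvec(w).as_matrix()
    M=sum(np.linalg.matrix_power(S,k) for k in range(n))
    print(n,"x",np.round(1e3*np.linalg.solve(M,R0.T@(p1-p0)),2),np.round(w,4))
D=np.deg2rad
def grip(c,yaw):return np.array([c[0],c[1],0])+Ro.from_euler('z',yaw).apply([-.099,0,.057])
E
python3 - <<'E'
from h import *
g=grip((.5627,.228),-.083);print(g)
R,p=pose(-.083,D(35),g)
rows(R,p-R[:,2]*.09,10)
rows(R,p,5,R,p-R[:,2]*.09); print(p)
E
```

```text
[0.464  0.2362 0.057 ]
10 x [-24.05 -23.39  15.86] [-0.0097 -0.0606 -0.0302]
5 x [-0. -0. 18.] [0. 0. 0.]
[0.4749 0.2353 0.0414]
```

Request:
apply_moves(
  plan=[
    [[-24,-23.4,15.9],[-0.01,-0.061,-0.03]],
    [[-24,-23.4,15.9],[-0.01,-0.061,-0.03]],
    [[-24,-23.4,15.9],[-0.01,-0.061,-0.03]],
    [[-24,-23.4,15.9],[-0.01,-0.061,-0.03]],
    [[-24,-23.4,15.9],[-0.01,-0.061,-0.03]],
    [[-24,-23.4,15.9],[-0.01,-0.061,-0.03]],
    [[-24,-23.4,15.9],[-0.01,-0.061,-0.03]],
    [[-24,-23.4,15.9],[-0.01,-0.061,-0.03]],
    [[-24,-23.4,15.9],[-0.01,-0.061,-0.03]],
    [[-24,-23.4,15.9],[-0.01,-0.061,-0.03]],
  ],
  grip=1,
  grip_force=60,
)

```text
clock: 1.1
position: [0.4234, 0.2392, 0.115]
tool_rot: [0.039, 0.952, -0.011, 0.303]
wrist_force: [0.1, -0.6, 0.2]
grip_width: 0.0938
grasp_force: 0.0
```

Run:
```python
from h import *
g=grip((.5627,.228),-.083)
R,p=pose(-.083,D(35),g)
rows(R,p-R[:,2]*.09,1)
s=arm.state();print(s["joints"],s["position"])
a=cams.snapshot("top")[165:285,130:260,::-1];b=cams.snapshot("side")[160:280,130:260,::-1]
cv2.imwrite("pics/c1.png",cv2.resize(np.hstack([a,b]),None,fx=3,fy=3,interpolation=2))
for n,o in(("top",(130,165)),("side",(130,160))):print(n,3*(proj(n,g)-o))
```

```text
1 x [-0.1   0.43 -0.12] [ 0.004   0.0062 -0.0007]
[ 0.6967  0.0787  2.242  -0.9095  0.5374 -0.0578] [0.4234 0.2392 0.115 ]
top [174.3889 240.1305]
side [186.5843 165.4068]
```

View pics/c1.png

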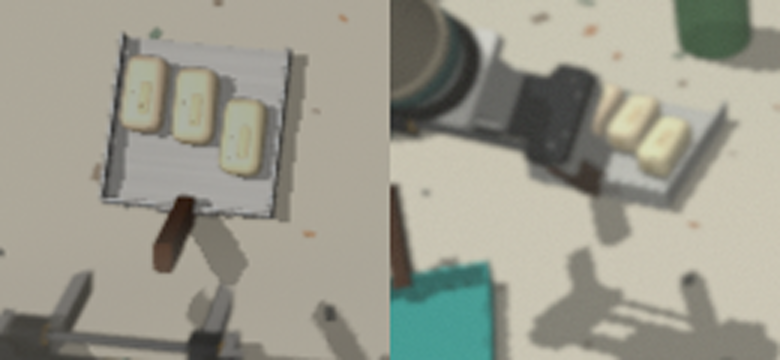

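Both views show the open fingers straddling the handle line. The computed grip point, at top crop (174,240) and side crop (577,165), falls on the handle. Going in and closing.

Request:
apply_moves(
  plan=[
    [[0,0.4,18],[0.004,0.006,0]],
    [[0,0,18],[0,0,0]],
    [[0,0,18],[0,0,0]],
    [[0,0,18],[0,0,0]],
    [[0,0,18],[0,0,0]],
    [[0,0,3],[0,0,0]],
  ],
)

```text
clock: 1.8
position: [0.4791, 0.2395, 0.0486]
tool_rot: [0.042, 0.955, -0.014, 0.292]
wrist_force: [-0.2, 0.2, -0.1]
grip_width: 0.094
grasp_force: 0.0
```

Request:
apply_moves(
  plan=[
    [[0,0,0],[0,0,0]],
    [[0,0,0],[0,0,0]],
    [[0,0,0],[0,0,0]],
    [[0,0,0],[0,0,0]],
    [[0,0,0],[0,0,0]],
    [[0,0,0],[0,0,0]],
    [[0,0,0],[0,0,0]],
    [[0,0,0],[0,0,0]],
  ],
  grip=-1,
  grip_force=60,
)

```text
clock: 2.6
position: [0.4775, 0.2386, 0.0489]
tool_rot: [0.042, 0.955, -0.014, 0.292]
wrist_force: [-0.1, -0.4, -0.5]
grip_width: 0.0334
grasp_force: 0.0
```

Request:
apply_moves(
  plan=[
    [[8,-2,0],[0,0,0]],
    [[0,0,0],[0,0,0]],
  ],
  grip=-0.3,
)

```text
clock: 2.8
position: [0.47, 0.2375, 0.0467]
tool_rot: [0.042, 0.956, -0.015, 0.289]
wrist_force: [-0.3, 0.3, -0.2]
grip_width: 0.0331
grasp_force: 0.0
```

Run:
```python
from h import *
s=arm.state();print(s["joints"],s["position"],s["grip_width"])
R,p=pose(-.083,D(35),grip((.5627,.228),-.083))
rows(R,p,1)
```

```text
[ 0.5999  0.25    2.2599 -1.1775  0.395   0.1768] [0.47   0.2375 0.0467] 0.033065963865137146
1 x [-1.32 -1.7   7.18] [-0.0069 -0.0227 -0.0026]
```

Request:
apply_moves(
  plan=[
    [[0,0,0],[0,0,0]],
    [[0,0,0],[0,0,0]],
    [[0,0,0],[0,0,0]],
    [[0,0,0],[0,0,0]],
    [[0,0,0],[0,0,0]],
  ],
  grip=-1,
  grip_force=60,
)

```text
clock: 3.3
position: [0.4711, 0.2386, 0.0472]
tool_rot: [0.042, 0.956, -0.014, 0.29]
wrist_force: [-0.3, 1.4, -1.2]
grip_width: 0.0159
grasp_force: 60.0
```

Request:
apply_moves(
  plan=[
    [[-2.8,0,-4.2],[0,0,0]],
    [[-5.5,0,-8.3],[0,0,0]],
    [[-5.5,0,-8.3],[0,0,0]],
    [[-5.5,0,-8.3],[0,0,0]],
    [[-5.5,0,-8.3],[0,0,0]],
    [[-5.5,0,-8.3],[0,0,0]],
    [[0,0,0],[0,0,0]],
    [[0,0,0],[0,0,0]],
  ],
)

```text
clock: 4.1
position: [0.4698, 0.2371, 0.1009]
tool_rot: [0.043, 0.956, -0.016, 0.289]
wrist_force: [1.0, -1.0, -4.3]
grip_width: 0.0158
grasp_force: 60.0
```

Run:
```python
from h import *
s=arm.state();print(s["joints"],s["position"])
a=cams.snapshot("top")[140:260,130:260,::-1];b=cams.snapshot("side")[140:260,130:260,::-1]
cv2.imwrite("pics/c2.png",cv2.resize(np.hstack([a,b]),None,fx=3,fy=3,interpolation=2))
```

```text
[ 0.6001  0.1471  2.1838 -0.8531  0.4925 -0.1802] [0.4698 0.2371 0.1009]
```

View pics/c2.png

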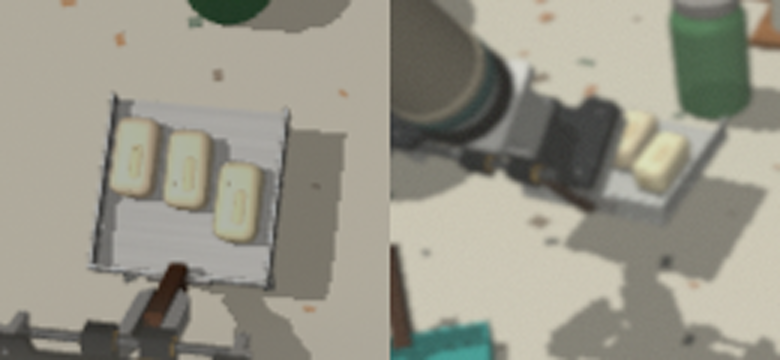

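Lifted: tray clear and level, chunks still in place (top crop (135,157), (187,170), (238,203)). Planning the carry over the keeper's left wall.

```bash
cat >> h.py <<'E'
def H(R,p):M=np.eye(4);M[:3,:3]=R;M[:3,3]=p;return M
def Tz(yaw,c):return H(Ro.from_euler('z',yaw).as_matrix(),c)
Rg=Ro.from_quat([.042,.956,-.014,.29]).as_matrix()
ty=np.arctan2(-Rg[0,1],Rg[1,1])
pg=np.array([.4711,.2386,.0472])
ct=np.array([.5627,.228,0]);n_=np.array([-np.sin(ty),np.cos(ty),0]);ct=ct+n_*(n_@(pg-ct))
TT=np.linalg.inv(Tz(ty,ct))@H(Rg,pg)      # tool in tray
KP=Tz(.21,[.521,-.196,0])
def tray_at(kx,lipy,lipz,tip):            # tray pose: lip at keeper (kx,lipy,lipz), pointing to keeper -y, nose down by tip
    return KP@H(Ro.from_euler('z',-np.pi/2).as_matrix()@Ro.from_euler('y',tip).as_matrix(),[kx,lipy,lipz])@H(np.eye(3),[-.07,0,-.004])
def tool(T):M=T@TT;return M[:3,:3],M[:3,3]
def traynow():
    s=arm.state();return H(Ro.from_quat(s["tool_rot"]).as_matrix(),s["position"])@np.linalg.inv(TT)
E
python3 - <<'E'
from h import *
print(ty,ct);print(traynow())
yw=-.72;g=np.array([.42,.14]);c=g+.099*np.array([np.cos(yw),np.sin(yw)])
A=tool(Tz(yw,[*c,.15]));rows(*A,10)
B=tool(tray_at(-.015,.05,.15,0));rows(*B,10,*A)
print(A[1],B[1],tray_at(-.015,.05,.15,0)[:3,3])
C=tool(tray_at(-.015,.05,.14,D(32)));rows(*C,10,*B);print(C[1])
E
```

```text
-0.08854024810328316 [0.5629 0.2304 0.    ]
[[ 0.996   0.0897  0.0024  0.5615]
 [-0.0897  0.996   0.0028  0.2288]
 [-0.0021 -0.003   1.      0.0533]
 [ 0.      0.      0.      1.    ]]
10 x [ -4.95 -11.32  -8.25] [0.0347 0.     0.0526]
10 x [-10.53  -3.71   7.53] [0.0356 0.0002 0.0533]
[0.4251 0.1355 0.1972] [0.4621 0.0084 0.1932] [ 0.4813 -0.0818  0.146 ]
10 x [-6.87 -0.02 -5.03] [-0.0001  0.0559 -0.0001]
[ 0.472  -0.0381  0.2626]
```

Request:
apply_moves(
  plan=[
    [[-5,-11.3,-8.2],[0.035,0,0.053]],
    [[-5,-11.3,-8.2],[0.035,0,0.053]],
    [[-5,-11.3,-8.2],[0.035,0,0.053]],
    [[-5,-11.3,-8.2],[0.035,0,0.053]],
    [[-5,-11.3,-8.2],[0.035,0,0.053]],
    [[-5,-11.3,-8.2],[0.035,0,0.053]],
    [[-5,-11.3,-8.2],[0.035,0,0.053]],
    [[-5,-11.3,-8.2],[0.035,0,0.053]],
    [[-5,-11.3,-8.2],[0.035,0,0.053]],
    [[-5,-11.3,-8.2],[0.035,0,0.053]],
  ],
)

```text
clock: 5.2
position: [0.4256, 0.1361, 0.1975]
tool_rot: [0.34, 0.894, -0.103, 0.271]
wrist_force: [-0.1, 0.6, -4.2]
grip_width: 0.0157
grasp_force: 60.0
```

Run:
```python
from h import *
print(arm.state()["joints"]);print(traynow())
B=tool(tray_at(-.015,.05,.15,0));rows(*B,10)
```

```text
[ 0.6344  0.0474  1.9909 -0.6664  1.073   0.1095]
[[ 0.7469  0.6649 -0.001   0.4945]
 [-0.6649  0.7469 -0.002   0.0749]
 [-0.0005  0.0022  1.      0.1502]
 [ 0.      0.      0.      1.    ]]
10 x [-10.55  -3.73   7.57] [0.0354 0.     0.0526]
```

Request:
apply_moves(
  plan=[
    [[-10.5,-3.7,7.6],[0.035,0,0.053]],
    [[-10.5,-3.7,7.6],[0.035,0,0.053]],
    [[-10.5,-3.7,7.6],[0.035,0,0.053]],
    [[-10.5,-3.7,7.6],[0.035,0,0.053]],
    [[-10.5,-3.7,7.6],[0.035,0,0.053]],
    [[-10.5,-3.7,7.6],[0.035,0,0.053]],
    [[-10.5,-3.7,7.6],[0.035,0,0.053]],
    [[-10.5,-3.7,7.6],[0.035,0,0.053]],
    [[-10.5,-3.7,7.6],[0.035,0,0.053]],
    [[-10.5,-3.7,7.6],[0.035,0,0.053]],
  ],
)

```text
clock: 6.2
position: [0.4637, 0.0081, 0.1932]
tool_rot: [0.604, 0.742, -0.181, 0.227]
wrist_force: [-0.2, -0.2, -4.3]
grip_width: 0.0156
grasp_force: 60.0
```

Request:
apply_moves(
  plan=[
    [[0,0,0],[0,0,0]],
    [[0,0,0],[0,0,0]],
  ],
)

```text
clock: 6.4
position: [0.4635, 0.0089, 0.193]
tool_rot: [0.602, 0.744, -0.181, 0.227]
wrist_force: [0.6, -0.1, -4.2]
grip_width: 0.016
grasp_force: 60.0
```

Run:
```python
from h import *
print(arm.state()["joints"]);T=traynow();print(np.linalg.inv(KP)@T)
C=tool(tray_at(-.015,.05,.14,D(32)));rows(*C,10)
a=cams.snapshot("top")[100:280,240:440,::-1];b=cams.snapshot("side")[100:280,220:420,::-1]
cv2.imwrite("pics/c3.png",cv2.resize(np.hstack([a,b]),None,fx=2,fy=2,interpolation=2))
for l in([.07,.07,.004],[.07,-.07,.004],[-.07,.07,.024],[-.07,-.07,.024]):print(2*(proj("top",(T@[*l,1])[:3])-(240,100)))
```

```text
[ 0.3385  0.182   1.8408 -0.616   1.2629  0.3648]
[[ 0.0005  1.     -0.0068 -0.0131]
 [-1.      0.0005 -0.0012  0.1203]
 [-0.0012  0.0068  1.      0.1457]
 [ 0.      0.      0.      1.    ]]
10 x [-6.89 -0.14 -5.05] [ 0.0006  0.0557 -0.0003]
[223.8117 191.1924]
[252.5745 317.2468]
[ 98.0614 213.3839]
[124.9292 342.4189]
```

View pics/c3.png

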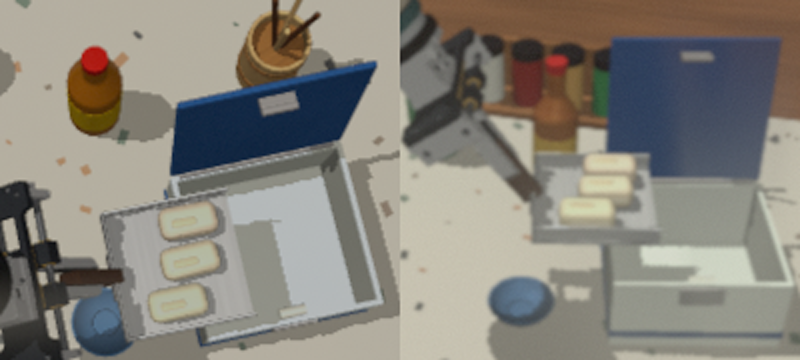

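Tray level over the keeper's left part. Seen lip corners at (226,192) and (255,312) match the prediction, with chunks at (188,222), (190,262) and (178,303). Tipping about the lip.

Request:
apply_moves(
  plan=[
    [[-6.9,0,-5],[0,0.056,0]],
    [[-6.9,0,-5],[0,0.056,0]],
    [[-6.9,0,-5],[0,0.056,0]],
    [[-6.9,0,-5],[0,0.056,0]],
    [[-6.9,0,-5],[0,0.056,0]],
    [[-6.9,0,-5],[0,0.056,0]],
    [[-6.9,0,-5],[0,0.056,0]],
    [[-6.9,0,-5],[0,0.056,0]],
    [[-6.9,0,-5],[0,0.056,0]],
    [[-6.9,0,-5],[0,0.056,0]],
  ],
)

```text
clock: 7.5
position: [0.472, -0.0379, 0.2628]
tool_rot: [0.628, 0.778, -0.008, 0.012]
wrist_force: [-0.3, -0.2, -5.3]
grip_width: 0.0158
grasp_force: 60.0
```

Request:
apply_moves(
  plan=[
    [[0,0,0],[0,0,0]],
    [[0,0,0],[0,0,0]],
    [[0,0,0],[0,0,0]],
    [[0,0,0],[0,0,0]],
    [[0,0,0],[0,0,0]],
    [[0,0,0],[0,0,0]],
  ],
)

```text
clock: 8.1
position: [0.4731, -0.0374, 0.2624]
tool_rot: [0.628, 0.778, -0.007, 0.013]
wrist_force: [0.8, -0.9, -1.8]
grip_width: 0.0156
grasp_force: 60.0
```

Run:
```python
from h import *
T=traynow();print(np.linalg.inv(KP)@T)
a=cams.snapshot("top")[100:280,240:440,::-1];b=cams.snapshot("side")[100:280,220:420,::-1]
cv2.imwrite("pics/c4.png",cv2.resize(np.hstack([a,b]),None,fx=2,fy=2,interpolation=2))
```

```text
[[ 0.0045  1.     -0.0046 -0.0132]
 [-0.8472  0.0013 -0.5313  0.1121]
 [-0.5313  0.0063  0.8472  0.1734]
 [ 0.      0.      0.      1.    ]]
```

View pics/c4.png

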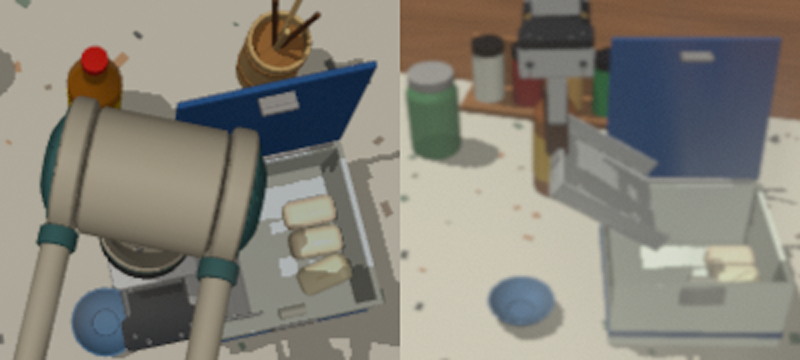

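All three chunks lie in the box (top crop (308,212), (315,240), (323,272)) and the tray is empty. Levelling it and carrying it back.

Run:
```python
from h import *
A=tool(tray_at(-.015,.09,.17,0));rows(*A,10)
B=tool(Tz(-1.36,[.53,.18,.04]));rows(*B,10,*A)
C=tool(Tz(-1.36,[.53,.18,.0]));rows(*C,8,*B);print(A[1],B[1],C[1])
```

```text
10 x [ 9.88 -0.11  2.33] [ 0.0007 -0.056  -0.    ]
10 x [24.1  10.25 -0.98] [-0.     -0.     -0.0001]
8 x [2.78 0.01 4.16] [0. 0. 0.]
[0.4538 0.0475 0.2132] [0.5107 0.2701 0.0872] [0.5107 0.2701 0.0472]
```

Request:
apply_moves(
  plan=[
    [[9.9,0,2.3],[0,-0.056,0]],
    [[9.9,0,2.3],[0,-0.056,0]],
    [[9.9,0,2.3],[0,-0.056,0]],
    [[9.9,0,2.3],[0,-0.056,0]],
    [[9.9,0,2.3],[0,-0.056,0]],
    [[9.9,0,2.3],[0,-0.056,0]],
    [[9.9,0,2.3],[0,-0.056,0]],
    [[9.9,0,2.3],[0,-0.056,0]],
    [[9.9,0,2.3],[0,-0.056,0]],
    [[9.9,0,2.3],[0,-0.056,0]],
  ],
)

```text
clock: 9.2
position: [0.4552, 0.049, 0.2133]
tool_rot: [0.602, 0.744, -0.18, 0.228]
wrist_force: [-0.2, 0.0, -2.6]
grip_width: 0.0158
grasp_force: 60.0
```

Request:
apply_moves(
  plan=[
    [[24,10,-1],[0,0,0]],
    [[24,10,-1],[0,0,0]],
    [[24,10,-1],[0,0,0]],
    [[24,10,-1],[0,0,0]],
    [[24,10,-1],[0,0,0]],
    [[24,10,-1],[0,0,0]],
    [[24,10,-1],[0,0,0]],
    [[24,10,-1],[0,0,0]],
    [[24,10,-1],[0,0,0]],
    [[24,10,-1],[0,0,0]],
  ],
)

```text
clock: 10.2
position: [0.5107, 0.2714, 0.088]
tool_rot: [0.602, 0.744, -0.18, 0.226]
wrist_force: [0.1, -0.0, -3.0]
grip_width: 0.0156
grasp_force: 60.0
```

Run:
```python
from h import *
T=traynow();print(T,arm.state()["joints"])
C=tool(Tz(-1.36,[.53,.18,.0]));rows(*C,8)
a=cams.snapshot("top")[140:300,110:290,::-1];b=cams.snapshot("side")[140:300,130:310,::-1]
cv2.imwrite("pics/c5.png",cv2.resize(np.hstack([a,b]),None,fx=2.2,fy=2.2,interpolation=2))
```

```text
[[ 0.2101  0.9777 -0.0069  0.5304]
 [-0.9777  0.2101 -0.004   0.1814]
 [-0.0025  0.0076  1.      0.0406]
 [ 0.      0.      0.      1.    ]] [ 0.7012  0.5501  1.5375 -0.5231  1.3812  0.6782]
8 x [ 2.7  -0.04  4.33] [ 0.0008 -0.0003 -0.0004]
```

View pics/c5.png

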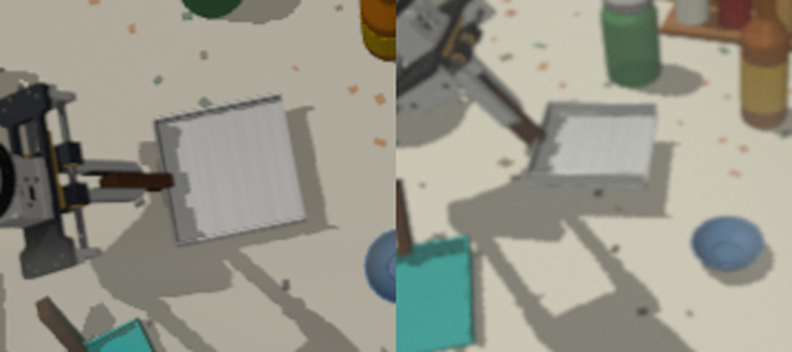

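The empty tray is level at top crop (230,170), clear of the turquoise tray and the dish. Lowering it until it touches.

Request:
apply_moves(
  plan=[
    [[2.7,0,4.3],[0,0,0]],
    [[2.7,0,4.3],[0,0,0]],
    [[2.7,0,4.3],[0,0,0]],
    [[2.7,0,4.3],[0,0,0]],
    [[2.7,0,4.3],[0,0,0]],
    [[2.7,0,4.3],[0,0,0]],
    [[2.7,0,4.3],[0,0,0]],
    [[1.6,0,2.5],[0,0,0]],
    [[0,0,0],[0,0,0]],
    [[0,0,0],[0,0,0]],
  ],
)

```text
clock: 11.3
position: [0.5106, 0.2686, 0.0504]
tool_rot: [0.602, 0.744, -0.181, 0.227]
wrist_force: [-0.3, 0.1, -2.2]
grip_width: 0.0157
grasp_force: 60.0
```

Request:
apply_moves(
  plan=[
    [[0.6,0,0.9],[0,0,0]],
    [[0.6,0,0.9],[0,0,0]],
    [[0.6,0,0.9],[0,0,0]],
    [[0,0,0],[0,0,0]],
    [[0,0,0],[0,0,0]],
  ],
)

```text
clock: 11.8
position: [0.5107, 0.2684, 0.0476]
tool_rot: [0.602, 0.744, -0.181, 0.227]
wrist_force: [0.6, 0.9, 0.2]
grip_width: 0.0157
grasp_force: 60.0
```

Touching (the weight is off the wrist). Opening.

Request:
apply_moves(
  plan=[
    [[0,0,0],[0,0,0]],
    [[0,0,0],[0,0,0]],
    [[0,0,0],[0,0,0]],
    [[0,0,0],[0,0,0]],
    [[0,0,0],[0,0,0]],
    [[0,0,0],[0,0,0]],
  ],
  grip=0,
)

```text
clock: 12.4
position: [0.5106, 0.2685, 0.0472]
tool_rot: [0.602, 0.744, -0.181, 0.227]
wrist_force: [-0.4, -0.8, -0.5]
grip_width: 0.0468
grasp_force: 0.0
```

Request:
apply_moves(
  plan=[
    [[0,0,-15],[0,0,0]],
    [[0,0,-20],[0,0,0]],
    [[0,0,-25],[0,0,0]],
    [[0,0,-25],[0,0,0]],
    [[0,0,-25],[0,0,0]],
    [[0,0,-25],[0,0,0]],
  ],
)

```text
clock: 13.0
position: [0.4941, 0.3421, 0.1603]
tool_rot: [0.602, 0.744, -0.181, 0.227]
wrist_force: [0.1, -0.3, 0.8]
grip_width: 0.0469
grasp_force: 0.0
```

Run:
```python
from h import *
s=arm.state();print(s["position"],s["joints"],s["grip_width"])
# lid angle: free-edge corners, ray vs hinge geometry, in both views
a=cams.snapshot("top");b=cams.snapshot("side")
for n,im in(("top",a),("side",b)):
    h=cv2.cvtColor(im,cv2.COLOR_RGB2HSV);m=cv2.inRange(h,(105,120,40),(130,255,255))
    k=max(cv2.findContours(m,0,2)[0],key=cv2.contourArea);q=cv2.approxPolyDP(k,4,True)[:,0];print(n,cv2.contourArea(k),q.tolist())
for an in(1.58,1.65,1.7,1.75,1.85):
    L=[.095-.19*np.cos(an),0,.102+.19*np.sin(an)]
    print(an,*[np.r_[proj(n,(KP@[L[0],y,L[2],1])[:3])] for n in("top","side") for y in(.1,-.1)])
cv2.imwrite("pics/c6.png",np.hstack([a[90:290,100:460,::-1],b[90:290,150:510,::-1]]))
```

```text
[0.4941 0.3421 0.1603] [ 0.7937  0.5472  1.343  -0.4846  1.5967  0.6567] 0.0468552569232359
top 3120.0 [[427, 131], [329, 152], [326, 186], [408, 169]]
side 702.0 [[328, 120], [326, 153], [334, 159], [335, 154], [338, 161], [332, 167], [340, 168], [337, 163], [348, 164], [343, 164], [348, 159], [345, 150], [350, 150], [348, 132], [341, 126], [344, 121]]
1.58 [331.2361 166.1773] [432.6954 145.9066] [326.6743 122.4788] [414.5027 123.1863]
1.65 [329.7382 159.6945] [430.9302 139.4987] [326.3549 120.0141] [413.1725 120.6938]
1.7 [328.6541 155.1859] [429.6011 135.0541] [326.1169 118.5162] [412.1966 119.1783]
1.75 [327.5629 150.7979] [428.2212 130.7382] [325.8718 117.2367] [411.2034 117.883 ]
1.85 [325.3762 142.4451] [425.3323 122.553 ] [325.3644 115.3259] [409.1797 115.9461]
```

View pics/c6.png

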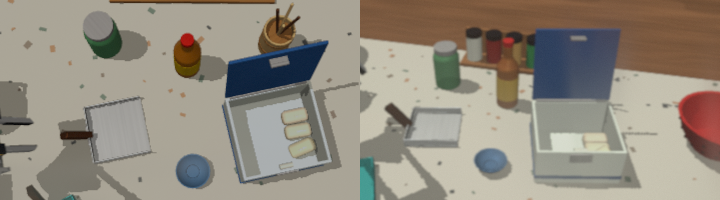

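The tray lies flat and released at crop (118,130). The chunks are in the box. The lid's outer top edge, from (329,152) to (427,131) in the top view, gives an angle of about 1.66 rad. Next I go over and behind the lid with the fingers shut.

```bash
cat >> h.py <<'E'
def down(kx,ky,z,yaw=-1.36):
    R,_=pose(yaw,0,[0,0,0]);return R,(KP@[kx,ky,z,1])[:3]
E
python3 - <<'E'
from h import *
R,P2=down(.145,.02,.345);P1=np.array([.49,.2,.345])
rows(R,P1,10);rows(R,P2,10,R,P1);rows(R,down(.145,.02,.255)[1],5,R,P2);print(P2,R)
E
```

```text
10 x [-19.33  -3.45 -13.15] [ 0.001   0.0585 -0.0001]
10 x [-37.38   9.25   0.  ] [0. 0. 0.]
5 x [ 0.  0. 18.] [0. 0. 0.]
[ 0.6586 -0.1462  0.345 ] [[-0.2092  0.9779  0.    ]
 [ 0.9779  0.2092  0.    ]
 [ 0.      0.     -1.    ]]
```

Request:
apply_moves(
  plan=[
    [[-19.3,-3.5,-13.2],[0,0.058,0]],
    [[-19.3,-3.5,-13.2],[0,0.058,0]],
    [[-19.3,-3.5,-13.2],[0,0.058,0]],
    [[-19.3,-3.5,-13.2],[0,0.058,0]],
    [[-19.3,-3.5,-13.2],[0,0.058,0]],
    [[-19.3,-3.5,-13.2],[0,0.059,0]],
    [[-19.3,-3.5,-13.2],[0,0.059,0]],
    [[-19.3,-3.5,-13.2],[0,0.059,0]],
    [[-19.3,-3.5,-13.2],[0,0.059,0]],
    [[-19.3,-3.5,-13.2],[0,0.059,0]],
  ],
  grip=-1,
  grip_force=30,
)

```text
clock: 14.1
position: [0.4879, 0.1975, 0.3433]
tool_rot: [0.629, 0.778, 0.001, 0.002]
wrist_force: [0.1, -0.2, 1.4]
grip_width: 0.0007
grasp_force: 0.0
```

Request:
apply_moves(
  plan=[
    [[-37.4,9.3,0],[0,0,0]],
    [[-37.4,9.3,0],[0,0,0]],
    [[-37.4,9.3,0],[0,0,0]],
    [[-37.4,9.3,0],[0,0,0]],
    [[-37.4,9.3,0],[0,0,0]],
    [[-37.4,9.3,0],[0,0,0]],
    [[-37.4,9.3,0],[0,0,0]],
    [[-37.4,9.3,0],[0,0,0]],
    [[-37.4,9.3,0],[0,0,0]],
    [[-37.4,9.3,0],[0,0,0]],
  ],
)

```text
clock: 15.1
position: [0.6576, -0.1494, 0.3437]
tool_rot: [0.629, 0.777, -0.0, 0.002]
wrist_force: [0.5, -0.1, -0.8]
grip_width: 0.0002
grasp_force: 0.0
```

Run:
```python
from h import *
s=arm.state();print(s["position"],s["joints"],s["grip_width"])
rows(*down(.146,.02,.345),1)
a=cams.snapshot("top");b=cams.snapshot("side")
cv2.imwrite("pics/c7.png",cv2.resize(np.hstack([a[80:240,280:460,::-1],b[60:220,280:460,::-1]]),None,fx=2.2,fy=2.2,interpolation=2))
```

```text
[ 0.6576 -0.1494  0.3437] [-0.3257  0.399   0.9893 -0.0013  1.7503 -0.5361] 0.00023221001679777904
1 x [ 2.92  2.66 -1.26] [ 0.0019  0.0027 -0.0007]
```

View pics/c7.png

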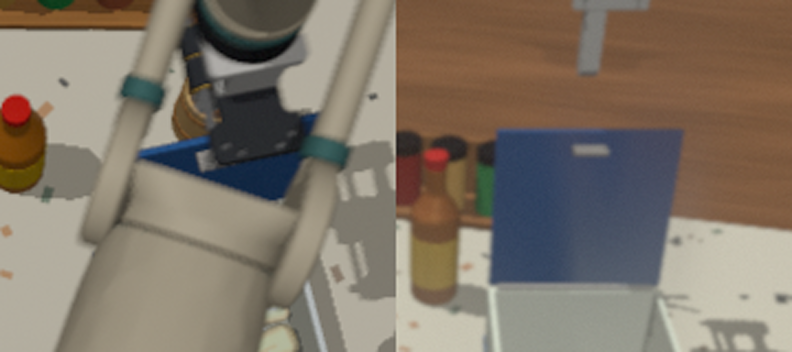

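The shut fingers hang above and behind the lid (side crop (588,72), lid edge at (590,130)). Descending.

Request:
apply_moves(
  plan=[
    [[0,4,8],[0,0,0]],
    [[0,0,16],[0,0,0]],
    [[0,0,16],[0,0,0]],
    [[0,0,16],[0,0,0]],
    [[0,0,16],[0,0,0]],
    [[0,0,14],[0,0,0]],
    [[0,0,0],[0,0,0]],
  ],
)

```text
clock: 15.9
position: [0.6602, -0.1446, 0.2565]
tool_rot: [0.628, 0.778, -0.0, -0.0]
wrist_force: [-0.2, -0.8, 0.1]
grip_width: 0.0003
grasp_force: 0.0
```

Run:
```python
from h import *
s=arm.state();p=s["position"];print(np.linalg.inv(KP)@[*p,1],s["wrist_force"])
r=.15;prev=None
for an in(1.66,1.45,1.2,.95,.7,.45,.2,.07,0):
    off=.008+.0125*min(1,abs(np.sin(an))*1.0)
    kx=.095-r*np.cos(an)+off*np.sin(an);z=.102+r*np.sin(an)+(.008+.006*np.sin(2*an))*np.cos(an)
    w=down(kx,.02,z);print(an,round(kx,4),round(z,4),end=" ")
    if prev:rows(*w,4,*prev)
    else: rows(*w,4)
    prev=w
```

```text
[0.1468 0.0213 0.2565 1.    ] [-0.1907 -0.8407  0.1115]
1.66 0.1287 0.2508 4 x [-0.31 -4.52  1.43] [-0.0002  0.0001  0.0005]
1.45 0.0972 0.252 4 x [ 0.01 -7.89 -0.31] [0. 0. 0.]
1.2 0.059 0.2462 4 x [ 0.01 -9.56  1.47] [0. 0. 0.]
0.95 0.0225 0.232 4 x [ 0.01 -9.11  3.55] [0. 0. 0.]
0.7 -0.0094 0.2093 4 x [ 0.01 -7.98  5.67] [0. 0. 0.]
0.45 -0.0342 0.1787 4 x [ 0.   -6.21  7.65] [0. 0. 0.]
0.2 -0.0499 0.1419 4 x [ 0.   -3.93  9.19] [0. 0. 0.]
0.07 -0.054 0.1213 4 x [ 0.   -1.02  5.16] [0. 0. 0.]
0 -0.055 0.11 4 x [ 0.   -0.25  2.83] [0. 0. 0.]
```

Request:
apply_moves(
  plan=[
    [[0,-10,3],[0,0,0]],
    [[0,-10,3],[0,0,0]],
    [[0,-15,0],[0,0,0]],
    [[0,-15,0],[0,0,0]],
    [[0,-19,3],[0,0,0]],
    [[0,-19,3],[0,0,0]],
    [[0,-18,7],[0,0,0]],
    [[0,-18,7],[0,0,0]],
  ],
)

```text
clock: 16.7
position: [0.5403, -0.1731, 0.2339]
tool_rot: [0.629, 0.778, 0.001, 0.004]
wrist_force: [2.4, -0.1, -1.5]
grip_width: -0.0001
grasp_force: 0.5
```

Request:
apply_moves(
  plan=[
    [[0,-16,11],[0,0,0]],
    [[0,-16,12],[0,0,0]],
    [[0,-12,15],[0,0,0]],
    [[0,-12,16],[0,0,0]],
    [[0,-8,18],[0,0,0]],
    [[0,-8,18],[0,0,0]],
    [[0,-2,9],[0,0,0]],
    [[0,-2,8],[0,0,0]],
  ],
)

```text
clock: 17.5
position: [0.4668, -0.189, 0.1257]
tool_rot: [0.629, 0.778, 0.001, 0.003]
wrist_force: [-0.3, 0.8, 0.5]
grip_width: 0.0005
grasp_force: 0.2
```

Run:
```python
from h import *
s=arm.state();p=s["position"];print(np.linalg.inv(KP)@[*p,1],s["wrist_force"])
a=cams.snapshot("top");b=cams.snapshot("side")
cv2.imwrite("pics/c8.png",cv2.resize(np.hstack([a[80:300,260:460,::-1],b[60:280,280:480,::-1]]),None,fx=2,fy=2,interpolation=2))
```

```text
[-0.0516  0.0181  0.1257  1.    ] [-0.322   0.8233  0.4584]
```

View pics/c8.png

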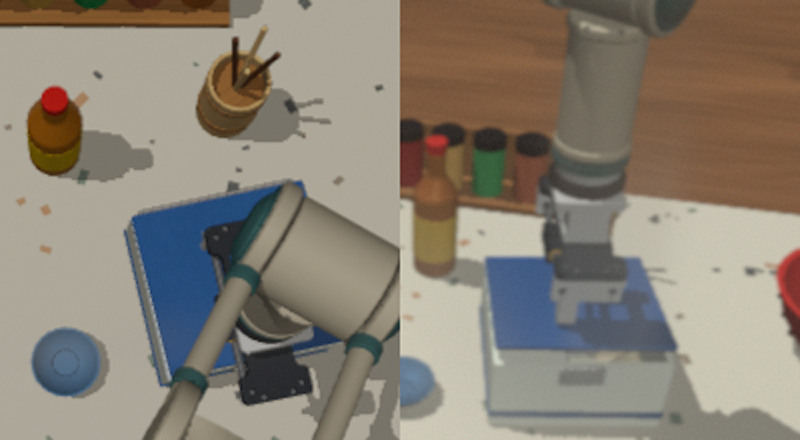

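The lid is nearly down, its front edge still slightly up (side crop (600,345)). Shifting toward the free edge and pressing past the catch.

Request:
apply_moves(
  plan=[
    [[0,-12,-2],[0,0,0]],
    [[0,-12,2],[0,0,0]],
    [[0,0,4],[0,0,0]],
    [[0,0,4],[0,0,0]],
    [[0,0,4],[0,0,0]],
    [[0,0,4],[0,0,0]],
    [[0,0,4],[0,0,0]],
    [[0,0,0],[0,0,0]],
  ],
)

```text
clock: 18.4
position: [0.4433, -0.1945, 0.1094]
tool_rot: [0.628, 0.778, -0.0, 0.003]
wrist_force: [-9.2, 3.6, 30.0]
grip_width: 0.0005
grasp_force: 14.9
```

Pressed to z = 0.109 against 30 N, which is the shut lid's top at 0.110. Backing off and checking.

Request:
apply_moves(
  plan=[
    [[0,0,-10],[0,0,0]],
    [[0,0,-25],[0,0,0]],
    [[0,0,-35],[0,0,0]],
    [[0,0,-40],[0,0,0]],
    [[-20,-40,-10],[0,0,0]],
    [[0,-45,0],[0,0,0]],
    [[0,-45,0],[0,0,0]],
    [[0,0,0],[0,0,0]],
    [[0,0,0],[0,0,0]],
  ],
)

```text
clock: 19.3
position: [0.3205, -0.241, 0.2252]
tool_rot: [0.629, 0.777, 0.001, 0.004]
wrist_force: [0.0, 0.4, 0.2]
grip_width: 0.0007
grasp_force: 0.0
```

Run:
```python
from h import *
s=arm.state();print(s["position"],s["wrist_force"])
a=cams.snapshot("top");b=cams.snapshot("side")
cv2.imwrite("pics/c9.png",np.hstack([a[80:300,130:460,::-1],b[100:320,150:480,::-1]]))
for n in("top","side"):
    im=a if n=="top" else b
    m=cv2.inRange(cv2.cvtColor(im,cv2.COLOR_RGB2HSV),(100,110,40),(130,255,255));k=max(cv2.findContours(m,0,2)[0],key=cv2.contourArea);print(n,cv2.approxPolyDP(k,5,True)[:,0].tolist())
    for an in(0,.07):print(an,*[proj(n,(KP@[.095-.19*np.cos(an)+.008*np.sin(an),y,.102+.19*np.sin(an)+.008,1])[:3]) for y in(.1,-.1)])
```

```text
[ 0.3205 -0.241   0.2252] [0.0175 0.4414 0.2453]
top [[410, 171], [326, 189], [345, 269], [431, 250]]
0 [342.7559 269.7772] [431.1955 251.8131]
0.07 [343.3063 268.962 ] [432.7416 250.7976]
side [[324, 190], [338, 231], [360, 238], [361, 191]]
0 [326.0625 237.464 ] [417.2408 239.1628]
0.07 [326.4162 232.7675] [418.3863 234.4413]
```

View pics/c9.png

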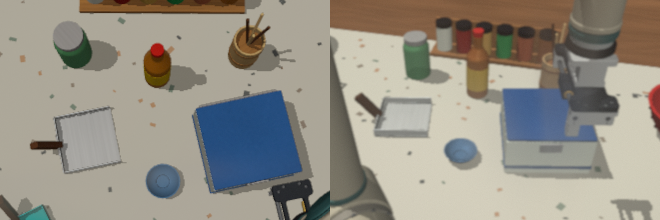

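The lid is flat on the box: side-view front edge at row 238, predicted 237.5–239 for shut and 233–234 for the catch. The tray lies flat at (88,140) and the four bystanders stand. Handing in.

```bash
python3 -c "
from workcell import order
print(order.job_done())"
```

```text
the job is handed in; nothing more can be done
None
```

I handed the job in at about 19 s on the clock; the hand-in gave no verdict. The last pictures show the lid shut, the empty tray flat and released, and the cup, bottle, jar and dish standing; all three chunks were in the box when I last saw inside, before closing the lid.

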